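Home the blue vial carousel

ROBOT

A 6-joint arm with a two-finger parallel gripper is mounted at the origin on a cart in front of the work surface, level with it; the furniture and walls round the work are solid. World frame = base frame: x ahead of the robot, y to its left, z up, the work surface at z = 0. Lengths are in m, angles in rad, forces in N, time in s.
With the tool pointing down it reaches from about 0.425 to 0.925 m from the base axis. Payload 12.5 kg.
Tool frame: the origin (TCP) lies between the finger pads; the fingertips stand 22 mm ahead of it and the grasp point (between the pads) lies 3 mm ahead of it (r.tip_extent is the distance from the TCP to the fingertips, in m); z points along the fingers, y is the line along which they close (so a half turn about z gives the same grasp; the last joint's range is limited). The gripper opens to 85 mm and grips with 20 to 120 N. Pads are 22 mm wide; open, the fingers measure 114 mm over their backs; the gripper's body (76 mm by 85 mm) begins 54 mm behind the grasp point. The pads swing forward as they close: fully open they stand 13 mm farther back than shut.
Start: joints at [1.048, 0.491, 1.559, -0, 1.092, -0.106], TCP at [0.253, 0.572, 0.253] pointing down, gripper open.
Joint ranges: [-3.1, 3.1], [-0.84, 2.19], [0.05, 2.79], [-1.13, 4.28], [0.06, 2.93], [-2.69, 2.69]. Speed limits (rad/s): [2.22, 2.22, 2.79, 3.14, 3.14, 3.14].

INTERFACE

Orientations are given as a rotation vector (axis times angle).
In Python, from cell import r gives the robot as it stands. Calls block until the motion is done:
- r.reach(position, orientation): joint-space move of the TCP to a pose.
- r.move_l(position, vel=0.15, attitude=None, force_limit=None): straight line of the TCP; attitude=None keeps the orientation; vel is the mean speed in m/s. With force_limit (N) it stops when the force on the tool has changed by that much, and returns True; else False.
- r.move_joints(angles): joint-space move.
- r.grip(opening, squeeze=None): opening from 0.0 (shut) to 1.0 (fully open); squeeze is the grip in N (None keeps the last); returns when the fingers have stopped.
- r.pause(seconds).
- r.ik(position, orientation): joint angles nearest the present ones, or None.
- r.get_state(): the state.
- r.get_image(name): name is "scene" or "side" or "wrist"; returns (picture, depth): 384x512x3 uint8, red, green, blue; 384x512 float32, m along the optical axis (not along the pixel's ray), 0 where there is no reading.
- r.camera_model(name): a dict with "mtx" (3x3 intrinsics, pixels), "world_to_cam" (4x4, takes a point from world to camera coordinates); the wrist camera has in their place "hand_eye" (4x4, takes a point from camera to tool coordinates, whose origin is the TCP and whose axes are the flange's). Camera axes: x right, y down, z forward; pixel columns grow to the right and rows downward; lengths in m; the calibration is good to about 2 mm. The wrist camera is an equidistant fisheye: a pixel r from the principal point sees the ray r / f radians off the axis. A picture is of the moment at which its call begins: read the wrist's pose just before it. camera_model takes no time and is no camera call.
A pose or a line that the arm cannot do raises r.MotionError and nothing moves.
- r.finish_job(): hands the job in; it is judged then, once.
The state is a dict: "time": time; "joints": joint angles; "joint_velocities": joint speeds; "tau": joint torques, N m; "tool_pos": TCP position; "tcp_rot": TCP orientation; "wrist_force": force on the tool from outside, world axes, zero at the start; "torque": the same for the moment, N m; "opening": opening from 0.0 (shut) to 1.0 (fully open); "gripper_force": force on a finger pad.
Only numpy, scipy, OpenCV 4.12 (cv2) and the standard library are available. Lean on these libraries where they do the work, as an engineer would, in place of code of your own. Each camera call takes 0.05 s, during which the arm holds its last target. There are 200 camera calls.

TASK

Turn the blue vial carousel of the sampler by pushing it round at its edge until the notch in its rim faces the red mark on its own grey base. Leave the white carousel as it is.

Things in the scene. Friction and masses are not known exactly. Their poses are not given: they have to be found in the camera images.
- blue_base: Fixed round grey base of the blue carousel, 156 mm wide, 30 mm high. Origin on the worktop, on the vertical axis about which the carousel turns either way without stops; slight drag (1 N at a lug) keeps it where it is left. The blue disc has 48 mm radius, underside 36 and top 50 mm above the worktop; it carries 7 fixed black-capped vials (tops 67 mm up, within 33 mm of the axis).
- blue_notch (a point): Mouth of the V notch (16 mm wide, 14 deep) in the blue disc's rim, 48 mm from the axis, 50 mm up; turns with the disc; starts 35 to 90 deg counter-clockwise of the mark, seen from above. At 60, 180 and 300 deg from it a blue lug, 16 mm wide, sticks out of the rim to 74 mm from the axis, 36 to 60 mm above the worktop: closed fingertips let down beside a lug can push its flank.
- blue_mark (a point): Where the notch must come: the point on the rim circle (48 mm from the axis, 50 mm above the worktop) abreast of the red mark on the blue carousel's base. The mark is a red bar 9 mm wide on top of the grey base, running outward from under the rim to the base's edge; it does not move.
- white_notch (a point): Mouth of the notch of the white carousel, which is the same machine with a white disc, lugs and red mark of its own, standing beside the blue one; 48 mm from its axis and 50 mm above the worktop. Not to be turned. Keep the arm clear of the tall grey incubator behind the work on the right: its near left corner stands at about x 0.58, y 0.07, its front runs to the right from there.

How it is judged:
By the outcome, as a careful person would: the job done as asked, in the order asked, and still so for the second after the job is handed in, with the robot touching nothing.
It also fails if it takes over 42 s, if anything falls off the work surface, if the arm or the gripper's body presses on something with over 40 N, if the wrist force passes 120 N, or if a joint passes its speed limit or range.

## Working session

There is one attempt and no reset: what is moved stays moved. The work goes in short steps, each a Python script; the robot and the scene stay as the last script left them, time stands still between calls to the robot, and variables do not carry over. Pictures are saved under pics/ and viewed, at most 10 in all, crops included, and the job is handed in when it is done.

```bash
mkdir -p pics; ls
python3 - <<'E'
from cell import r
import cv2,numpy as np
a,d=r.get_image("scene");b,e=r.get_image("side")
cv2.imwrite("pics/scene.png",a[:,:,::-1]);cv2.imwrite("pics/side.png",b[:,:,::-1])
np.savez("im.npz",a=a,d=d,b=b,e=e)
for n in("scene","side"):
    m=r.camera_model(n);print(n,np.round(m["mtx"],1).tolist(),np.round(m["world_to_cam"],3).tolist())
s=r.get_state();print(s["time"],s["tcp_rot"],r.tip_extent)
E
```

```text
pics
scene [[435.9, 0.0, 256.8], [0.0, 435.9, 189.9], [0.0, 0.0, 1.0]] [[0.884, -0.468, 0.006, -0.287], [-0.288, -0.554, -0.782, 0.325], [0.369, 0.689, -0.624, 0.524], [0.0, 0.0, 0.0, 1.0]]
side [[489.8, 0.0, 253.1], [0.0, 489.8, 193.8], [0.0, 0.0, 1.0]] [[0.999, 0.017, -0.028, -0.485], [-0.02, -0.356, -0.934, 0.168], [-0.026, 0.934, -0.356, 0.697], [0.0, 0.0, 0.0, 1.0]]
0.1 [-6.49897825e-01 -3.07329981e+00  1.52955051e-03] 0.022
```

View pics/scene.png

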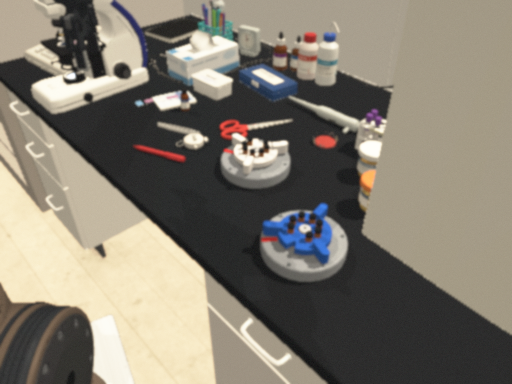

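View pics/side.png

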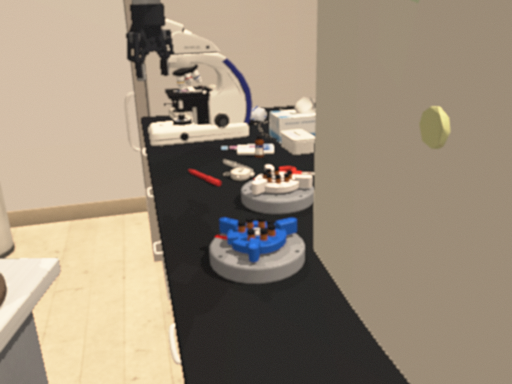

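The scene picture shows the blue carousel around (305,243) with its red mark at (268,239) and the white one at (256,160). The side picture shows blue at (257,248), with its mark at (222,237). Next I'll measure from depth.

```bash
cat > h.py <<'E'
import cv2,numpy as np
from scipy.optimize import least_squares
from cell import r
def world(name,d):
    m=r.camera_model(name);K=m["mtx"];T=np.linalg.inv(m["world_to_cam"])
    v,u=np.mgrid[:384,:512]
    P=np.stack([(u-K[0,2])/K[0,0]*d,(v-K[1,2])/K[1,1]*d,d],-1)
    return P@T[:3,:3].T+T[:3,3]
def analyse(name,img,d,box):
    W=world(name,d);h=cv2.cvtColor(img,cv2.COLOR_RGB2HSV);H,S,V=cv2.split(h)
    roi=np.zeros(d.shape,bool);x0,y0,x1,y1=box;roi[y0:y1,x0:x1]=1;roi&=d>0
    blue=roi&(H>100)&(H<130)&(S>130)&(V>60)
    red=roi&((H<8)|(H>172))&(S>120)&(V>90)
    z=W[...,2]
    grey=roi&(S<60)&(V>60)&(abs(z-.03)<.004)
    return W,blue,red,grey
def circ(p,R):
    # outer edge fit: fixed radius, use hull points
    q=cv2.convexHull(p.astype(np.float32))[:,0]
    f=lambda c:np.hypot(*(q-c).T)-R
    s=least_squares(f,q.mean(0),loss="soft_l1",f_scale=.001);return s.x,np.sqrt(np.mean(f(s.x)**2))
E
python3 - <<'E'
from h import *
D=np.load("im.npz")
for n,i,d,box in(("scene","a","d",(250,195,360,290)),("side","b","e",(200,205,312,285))):
    W,b,rd,g=analyse(n,D[i],D[d],box)
    print(n,b.sum(),rd.sum(),g.sum())
    c,e=circ(W[g|(rd&(abs(W[...,2]-.03)<.006))][:,:2],.078);print("c",c,e)
    p=W[rd];p=p[abs(p[:,2]-.03)<.006];print("red",np.round(np.median(p,0),4),np.degrees(np.arctan2(*(p[:,:2].mean(0)-c)[::-1])))
    p=W[b];print("z pct",np.percentile(p[:,2],[5,50,95]))
    q=p[:,:2]-c;R=np.hypot(*q.T);A=np.degrees(np.arctan2(q[:,1],q[:,0]))%360
    m=(R>.054)&(R<.08)&(p[:,2]>.054)
    print("lug angles",np.histogram(A[m],bins=np.arange(0,361,10))[0])
    z=np.exp(3j*np.radians(A[m])).mean();print("lug mod120",np.degrees(np.angle(z))/3,abs(z))
    m=(R<.047)&(R>.036)&(abs(p[:,2]-.05)<.004)
    print("rim cnt",np.histogram(A[m],bins=np.arange(0,361,10))[0])
m=r.camera_model("wrist");print({k:np.round(v,3).tolist() for k,v in m.items()})
E
```

```text
scene 1619 64 1910
c [0.48949238 0.13434144] 0.024580926295498275
red [0.4321 0.1594 0.0324] 156.38120349435917
z pct [0.04219679 0.05120336 0.06193982]
lug angles [ 0  5 40 14  0  0  0  0  0  0  0  0  0  0 40 44  0  0  0  0  0  0  0  0
  0 14 75 10  0  0  0  0  0  0  0  0]
lug mod120 26.734425651727534 0.9718901269879008
rim cnt [ 6  9  5  0  5  7  0  5  3  0 10 17  9  5  3 15 20 20 19 29  1 11 25 21
 23 19  0  0 12 17 20 18 16 17 16 13]
side 1595 56 1761
c [0.48998513 0.13362018] 0.0016471521703848543
red [0.4291 0.1602 0.0328] 156.88728054076756
z pct [0.03943349 0.05106376 0.06143682]
lug angles [ 0  9 55  8  0  0  0  0  0  0  0  0  0  1 29 35  0  0  0  0  0  0  0  0
  0  2 74 25  0  0  0  0  0  0  0  0]
lug mod120 26.865258606753347 0.9716864521514404
rim cnt [15 17  7  4  0  0  3  0  2 10  0  0  0  0  3 13 14 12 14 31  0  9 16 19
 19  9  0  9 26 24 19 21 22 15 14 13]
{'mtx': [[297.319, 0.0, 259.21], [0.0, 297.319, 193.819], [0.0, 0.0, 1.0]], 'hand_eye': [[0.001, -0.949, -0.316, 0.082], [1.0, 0.001, 0.0, 0.0], [0.0, -0.316, 0.949, -0.119], [0.0, 0.0, 0.0, 1.0]]}
```

```bash
cat >> h.py <<'E'
from scipy.spatial.transform import Rotation as Ro
C=np.array([.4898,.1338]);Z=.064
def pose(lug,off,rad=.064,z=Z):
    a=np.radians(lug);u=np.array([np.cos(a),np.sin(a)]);t=np.array([-u[1],u[0]])
    p=C+rad*u+off*t
    M=np.column_stack([[*u,0],[u[1],-u[0],0],[0,0,-1]])
    return np.array([*p,z]),Ro.from_matrix(M).as_rotvec()
def look(tag=None):
    for n,box in(("scene",(250,195,360,290)),("side",(200,205,312,285))):
        i,d=r.get_image(n);W,b,rd,g=analyse(n,i,d,box)
        if tag:cv2.imwrite(f"pics/{n}_{tag}.png",i[:,:,::-1])
        p=W[rd];p=p[abs(p[:,2]-.03)<.006];ra=np.degrees(np.arctan2(*(p[:,:2].mean(0)-C)[::-1])) if len(p) else 0
        p=W[b];q=p[:,:2]-C;R=np.hypot(*q.T);A=np.arctan2(q[:,1],q[:,0])
        m=(R>.054)&(R<.08)&(p[:,2]>.054);z=np.exp(3j*A[m]).mean()
        print(n,"red",len(rd.nonzero()[0]),round(ra,1),"lug",round(np.degrees(np.angle(z))/3%120,2),round(abs(z),3),np.histogram(np.degrees(A[m])%360,bins=np.arange(0,361,20))[0])
E
python3 - <<'E'
from h import *
D=np.load("im.npz")
W=world("scene",D["d"]);h=cv2.cvtColor(D["a"],cv2.COLOR_RGB2HSV)
q=W[135:190,215:295];k=abs(q[...,2]-.03)<.004;print("white c",circ(q[k][:,:2],.078), np.median(q[k],0))
for l,o in((146.8,.032),(146.8,.0225),(120,.0225),(97,.0225)):print(l,pose(l,o)[0],r.ik(*pose(l,o)))
r.grip(0)
p,o=pose(146.8,.034,z=.16)
r.reach(p,o);s=r.get_state();print(s["time"],s["tool_pos"],s["opening"])
p[2]=Z
print("hit",r.move_l(p,vel=.08,force_limit=6));s=r.get_state();print(s["time"],s["tool_pos"],s["wrist_force"])
look("down")
E
```

```text
white c (array([0.52998268, 0.398923  ]), np.float64(0.0012810580434522835)) [0.50448284 0.36102075 0.03072582]
146.8 [0.41872506 0.14206759 0.064     ] [ 0.17750323  0.56627059  2.17009081  0.          0.40523126 -0.81384378]
146.8 [0.42392691 0.15001685 0.064     ] [ 0.19304636  0.57136994  2.1520934   0.          0.41812932 -0.79830065]
120 [0.43831443 0.17797563 0.064     ] [ 2.45949693e-01  5.88019172e-01  2.09587464e+00 -8.88178420e-16
  4.57698838e-01 -2.77649082e-01]
97 [0.45966807 0.19458089 0.064     ] [ 2.68026632e-01  6.07899386e-01  2.03259473e+00 -1.33226763e-15
  5.01098535e-01  1.45853584e-01]
2.5833 [0.41786908 0.14098228 0.16014567] -0.0028592731528569444
hit False
3.9333 [0.41778275 0.1404416  0.06433459] [-0.25915058 -0.0349878   0.05248554]
scene red 14 156.1 lug 25.43 0.942 [ 0 60  0  0  0  0  0  0  0  3  0  0 16 83  0  0  0  0]
side red 40 157.5 lug 26.84 0.97 [ 8 64  0  0  0  0  0 62  0  0  0  0  2 99  0  0  0  0]
```

Run:
```python
from h import *
p,o=pose(146.8,.024);r.move_l(p,vel=.04)
for l in np.linspace(146.8,103,12)[1:]:
    p,o=pose(l,.024);r.move_l(p,vel=.05,attitude=o)
    f=r.get_state()["wrist_force"];print(round(l,1),np.round(f,1))
print(r.get_state()["time"]);look("p1")
```

```text
142.8 [-1.1  0.4  0.5]
138.8 [1.2 0.5 0.1]
134.9 [-0.4 -0.1  0.2]
130.9 [ 0.1 -0.   0.3]
126.9 [-0.4 -0.3 -0.7]
122.9 [-0.4  0.3  0.5]
118.9 [1.3 0.2 0.4]
114.9 [-0.5  0.2 -0.1]
111.0 [-0.2  0.2 -0.2]
107.0 [-1.4 -0.3 -0.3]
103.0 [ 0.7 -0.1  0.9]
7.1833
scene red 59 156.4 lug 104.91 0.974 [ 0  0  0  0  1 33  0  0  0  0 15 86  0  0  0  0 18 64]
side red 57 157.3 lug 106.03 0.967 [ 0  0  0  0  2 40  0  0  0  0  1 97  0  0  0  0 32 65]
```

View pics/side_p1.png

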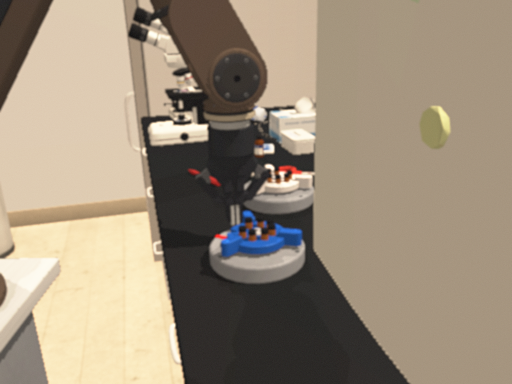

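The side picture shows the fingers behind the lug at (247,217), the carousel turned, and the mark visible at (222,237). The lug lags the command by about 2.5°. I'll push on to just short and check with the wrist camera from above.

Run:
```python
from h import *
for l in (100,97,95):
    p,o=pose(l,.024);r.move_l(p,vel=.03,attitude=o)
look("p2")
p,o=pose(95,.034);r.move_l(p,vel=.06)
p,o=pose(95,.034,z=.17);r.move_l(p,vel=.12)
look("p3")
p,o=pose(95,.0,rad=-.01,z=.20);r.move_l(p,vel=.15)
r.pause(.2);s=r.get_state();i,d=r.get_image("wrist")
np.savez("w.npz",i=i,d=d,p=s["tool_pos"],o=s["tcp_rot"])
# rectified top view on plane z=.05, 0.25 mm... via remap
m=r.camera_model("wrist");K=m["mtx"];H=m["hand_eye"]
n=600;s_=.18/n
c,v=np.meshgrid(np.arange(n),np.arange(n))
def top(z):
    X=np.stack([C[0]+(c-n/2)*s_,C[1]-(v-n/2)*s_,np.full(c.shape,z)],-1)
    R=Ro.from_rotvec(s["tcp_rot"]).as_matrix()
    q=(X-s["tool_pos"])@R; q=(q-H[:3,3])@H[:3,:3]
    rr=np.hypot(q[...,0],q[...,1]);th=np.arctan2(rr,q[...,2])
    return cv2.remap(i,(K[0,2]+K[0,0]*th*q[...,0]/rr).astype(np.float32),(K[1,2]+K[1,1]*th*q[...,1]/rr).astype(np.float32),cv2.INTER_LINEAR)
a,b=top(.05),top(.03)
cv2.imwrite("pics/top50.png",a[:,:,::-1]);cv2.imwrite("pics/top30.png",b[:,:,::-1])
print(s["time"])
```

```text
scene red 64 156.3 lug 96.95 0.975 [ 0  0  0  0 29 16  0  0  0  0 72 31  0  0  0  0 61 18]
side red 43 156.5 lug 98.12 0.967 [ 0  0  0  0 24 17  0  0  0  0 25 62  0  0  0  0 84 15]
scene red 63 156.5 lug 97.74 0.975 [ 0  0  0  0 37 36  0  0  0  0 70 36  0  0  0  0 63 15]
side red 42 156.8 lug 97.92 0.968 [ 0  0  0  0 21 13  0  0  0  0 25 67  0  0  0  0 91 12]
10.5417
```

View pics/top50.png

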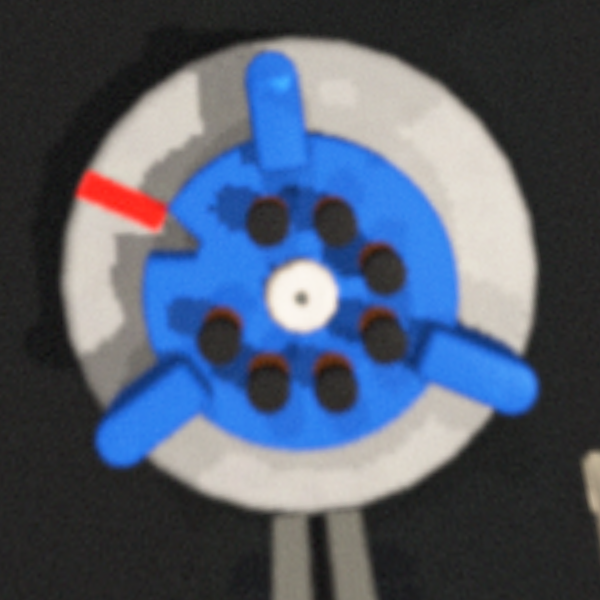

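The top view shows the notch at (170,235), nearly abreast of the red bar from (83,187) to (163,215), with the plane parallax still in it. I'll measure both on their own planes.

Run:
```python
from h import *
a=cv2.imread("pics/top50.png");b=cv2.imread("pics/top30.png");n=600;k=n/.18
ha=cv2.cvtColor(a,cv2.COLOR_BGR2HSV);hb=cv2.cvtColor(b,cv2.COLOR_BGR2HSV)
blue=((ha[...,0]>100)&(ha[...,0]<130)&(ha[...,1]>130)&(ha[...,2]>40)).astype(np.uint8)
cnt=max(cv2.findContours(blue,cv2.RETR_EXTERNAL,cv2.CHAIN_APPROX_NONE)[0],key=cv2.contourArea)[:,0].astype(float)
c=np.array([300,292.])
for _ in range(6):
    R=np.hypot(*(cnt-c).T);q=cnt[abs(R-.048*k)<5];c=least_squares(lambda x:np.hypot(*(q-x).T)-.048*k,c,loss="soft_l1").x
print("disc c",c,len(q))
# notch edges at several radii
for rad in (.0455,.044,.042,.040,.038):
    t=np.radians(np.arange(120,195,.1));x=np.round(c[0]+rad*k*np.cos(t)).astype(int);y=np.round(c[1]-rad*k*np.sin(t)).astype(int)
    m=blue[y,x]==0;tt=np.degrees(t[m]);print(rad,tt.min() if len(tt) else 0,tt.max() if len(tt) else 0,tt.mean() if len(tt) else 0)
red=((hb[...,0]<8)|(hb[...,0]>172))&(hb[...,1]>150)&(hb[...,2]>100);red[:,250:]=0
g=(((hb[...,1]<70)&(hb[...,2]>75))|red);g[505:]=0
lab=cv2.connectedComponentsWithStats(g.astype(np.uint8));
h=cv2.convexHull(np.argwhere(g)[:,::-1].astype(np.float32))[:,0];
c2=np.array([300,290.])
for _ in range(8):
    R=np.hypot(*(h-c2).T);q=h[abs(R-.078*k)<12];c2=least_squares(lambda x:np.hypot(*(q-x).T)-.078*k,c2,loss="soft_l1").x
print("base c",c2,len(q))
p=np.argwhere(red)[:,::-1];vx,vy,x0,y0=cv2.fitLine(p.astype(np.float32),cv2.DIST_L2,0,.01,.01).ravel()
for cc in(c,c2):print("red mean angle",np.degrees(np.arctan2(-(y0-cc[1]),x0-cc[0])))
print("dir",np.degrees(np.arctan2(-vy,vx))%180)
# lugs at z=.06 skip
```

```text
disc c [295.66903873 291.28012228] 536
0.0455 146.2999999999985 166.69999999999735 156.45343137254696
0.044 147.8999999999984 164.1999999999975 156.04999999999797
0.042 148.6999999999984 162.99999999999758 155.84999999999798
0.04 149.7999999999983 162.59999999999758 156.19999999999794
0.038 150.49999999999827 161.59999999999764 156.04999999999797
base c [301.30740828 294.11164288] 75
red mean angle 156.37093359710454
red mean angle 156.27958224194586
dir 156.79256
```

Run:
```python
from h import *
D=np.load("w.npz");i,d=D["i"],D["d"];m=r.camera_model("wrist");K=m["mtx"];H=m["hand_eye"]
v,u=np.mgrid[:384,:512];x=(u-K[0,2])/K[0,0];y=(v-K[1,2])/K[1,1];th=np.hypot(x,y)+1e-9
P=np.stack([np.tan(th)*x/th*d,np.tan(th)*y/th*d,d],-1)
W=(P@H[:3,:3].T+H[:3,3])@Ro.from_rotvec(D["o"]).as_matrix().T+D["p"]
h=cv2.cvtColor(i,cv2.COLOR_RGB2HSV);Hh,S,V=cv2.split(h);z=W[...,2]
roi=(np.hypot(W[...,0]-C[0],W[...,1]-C[1])<.1)&(d>0)
blue=roi&(Hh>100)&(Hh<130)&(S>130);red=roi&((Hh<8)|(Hh>172))&(S>150)&(V>90)&(abs(z-.03)<.006)
grey=roi&(S<70)&(V>60)&(abs(z-.03)<.004)
hist=[np.median(z[blue]),np.percentile(z[blue],97),np.median(z[red]),red.sum(),blue.sum()];print(np.round(hist,4))
c,e=circ(W[grey|red][:,:2],.078);print("base c",c,e)
disc=blue&(abs(z-.05)<.004)
tips=[];pl=W[blue&(z>.056)][:,:2]
for cc in(c,C):
    q=pl-cc;R=np.hypot(*q.T);A=np.arctan2(q[:,1],q[:,0]);k=(R>.054)&(R<.072)
    A=np.degrees(A[k])%360;g=[np.mean(A[abs(A-s)<25]) for s in(97,217,337)];
    p=W[red][:,:2].mean(0)-cc;ra=np.degrees(np.arctan2(p[1],p[0]))
    print("lugs",np.round(g,2),"notch",np.mean(g)-217+157,"red",ra)
```

```text
[4.900e-02 5.980e-02 3.050e-02 2.440e+02 7.232e+03]
base c [0.48984177 0.13552959] 0.0010871942932660938
lugs [ 97.64 217.1  338.39] notch 157.71336636300796 red 156.02843328271217
lugs [ 97.37 215.84 339.91] notch 157.7088081120693 red 154.57403505275286
```

Lugs in three views put the notch at about 157.7°, and the mark is at about 156.5°, so I'll nudge about 1.1° more.

Run:
```python
from h import *
p,o=pose(95,.034,z=.17);r.move_l(p,vel=.15)
p,o=pose(95,.034);print(r.move_l(p,vel=.1,force_limit=6))
p,o=pose(95,.024);r.move_l(p,vel=.03)
p,o=pose(93.9,.024);r.move_l(p,vel=.02,attitude=o)
p,o=pose(93.9,.034);r.move_l(p,vel=.05)
p,o=pose(93.9,.034,z=.18);r.move_l(p,vel=.12)
r.pause(.3);look("end");s=r.get_state();print(s["time"],s["wrist_force"])
cv2.imwrite("pics/endcrop.png",cv2.resize(cv2.imread("pics/scene_end.png")[195:290,245:365],None,fx=5,fy=5,interpolation=2))
```

```text
False
scene red 63 156.3 lug 96.73 0.971 [ 0  0  0  0 42 31  0  0  0  0 73 26  0  0  0  0 69 17]
side red 33 156.9 lug 96.9 0.969 [ 0  0  0  0 26 11  0  0  0  0 40 49  0  0  0  0 93 10]
15.125 [-0.23725532  0.59979948  0.42479377]
```

View pics/endcrop.png

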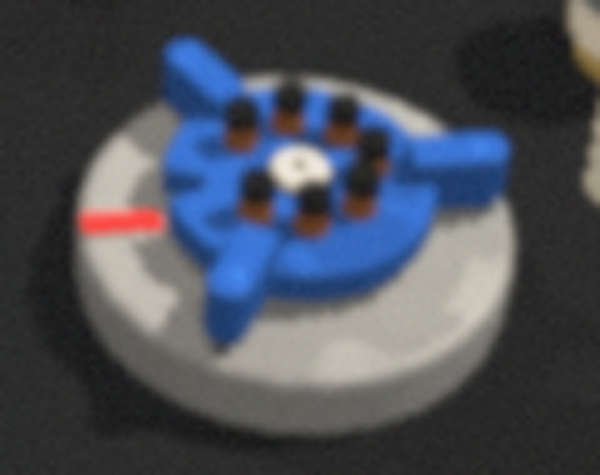

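The crop shows the notch at (178,180), directly above the inner end of the mark at (165,220) once the 20 mm height difference is allowed for. Lugs put the notch at 156.8° and the mark at about 156.6°.

```bash
python3 -c "
from cell import r
print(r.finish_job())"
```

```text
the job is handed in; nothing more can be done
None
```

I turned the blue carousel clockwise by about 50° until its notch faced its red mark, to within about 1° by the camera measurements. The arm stayed clear of the white carousel, and I handed the job in at about 15 s.

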